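# Fill a measuring cup from the spring-slide marble dispenser

## Task

Stand the steel measuring cup on the table under the spout of the marble dispenser, then pull the dispenser's spring-loaded slide out by its knob until the line on it meets the marks on the rails, so that all six marbles run into the cup. Keep hold of it: finish with the hand still holding the slide at the mark and the filled cup standing under the spout. Leave the other things on the stall where they are.

Things in the scene. Friction and masses are not known exactly. Their poses are not given: they have to be found in the camera images.
- dispenser: Fixed marble dispenser, 400 mm tall: dark base plate, four posts, clear open hopper, slide housing, chute to a spout. Origin: on the table under the hopper's throat. x points from the spout to the back (spout on the -x side), y out along the guide rails (the way the slide is pulled), z up. Base 12 mm thick, x -25 to 95, y -75 to 75 mm; posts at x -12 and 62, y +-47 mm.
- hopper (a point): Centre of the hopper's open top, 395 mm above the table, on the throat's axis. The clear bin is 128 mm (x) by 103 mm (y) from 312 mm up and narrows below to a clear throat 66 x 28 mm that holds the six marbles on the slide.
- spout (a point): Centre of the spout's open lower end, 70 mm above the table, 95 mm from the dispenser's origin along its -x. The opening is 44 x 44 mm; marbles drop straight out of it. The steel spout is 50 x 50 mm outside and reaches up to 160 mm. The table below is bare, open to the front and both sides: the cup (52 mm tall) fits under it with 18 mm to spare.
- slide (a joint): How far the slide is pulled out (m): 0 shut, where its spring keeps it; 0.040 with its line at the rail marks: its port is then under the throat and the marbles fall; 0.062 at the end stop, past the port, the throat partly shut again. The spring pulls back with 4.5 N at 0 and 10 N at the mark; let go, it returns.
- knob_grip (a point): Middle of the slide's upright black knob (24 mm in diameter, 44 mm tall), on its axis, 23 mm above the slide's top and 207 mm above the table. Shut, it is 118 mm from the dispenser's origin along the dispenser's y, and it moves along that y when pulled. Nothing stands above the rails beside it.
- slide_line (a point): Middle of the black line scribed across the slide's top, under the knob's axis, 184 mm above the table.
- rail_mark (a point): Midway between the two black lines on the guide rails, 158 mm from the origin along its y. The slide is at the mark when slide_line has the same dispenser y as this point. Rails 10 mm wide, at dispenser x +-30 mm, tops 186 mm up, ending in a bar at y 209 mm; under the x +30 rail a strut slants down to the base.
- cup: Steel measuring cup with a long black handle: round, 84 mm across the rim, 74 mm across the foot, 52 mm tall, wall 3 mm, about 0.17 kg. Origin: centre of its underside. z up; the handle points along its -x.
- cup_in (a point): Centre of the cup's inner floor, 4 mm above its underside.
- cup_grip (a point): Point on the cup's handle to grip it: 100 mm from the cup's axis along its -x, 41.5 mm above the underside. The handle there is 18 mm wide (along the cup's y) and 14 mm thick; it spans 63 to 143 mm from the axis.
- marble0_center (a point): Centre of one of the six green glass marbles, 20 mm in diameter, 10 g; at the start in the throat of the hopper, on the slide.
- marble1_center (a point): Centre of one of the six green glass marbles, 20 mm in diameter, 10 g; at the start in the throat of the hopper, on the slide.
- marble2_center (a point): Centre of one of the six green glass marbles, 20 mm in diameter, 10 g; at the start in the throat of the hopper, on the slide.
- marble3_center (a point): Centre of one of the six green glass marbles, 20 mm in diameter, 10 g; at the start in the throat of the hopper, on the slide.
- marble4_center (a point): Centre of one of the six green glass marbles, 20 mm in diameter, 10 g; at the start in the throat of the hopper, on the slide.
- marble5_center (a point): Centre of one of the six green glass marbles, 20 mm in diameter, 10 g; at the start in the throat of the hopper, on the slide.
- camera: Bystander: old black and chrome camera, 118 x 60 x 72 mm. Origin: centre of its underside.
- loupe: Bystander: black stand magnifier, 42 mm across, 42 mm tall. Origin: centre of its underside.
- candlestick: Bystander: brass candlestick, foot 90 mm across, 150 mm tall. Origin: centre of its underside.
- coinbox: Bystander: small clear open plastic box, 62 x 95 x 36 mm. Origin: centre of its underside.
- jug: Bystander: brown clay mug, 90 mm across, 110 mm tall. Origin: centre of its underside.
- tin: Bystander: round tin, 68 mm across, 75 mm tall. Origin: centre of its underside.
- calculator: Bystander: grey pocket calculator lying flat, 135 x 78 x 14 mm. Origin: centre of its underside.

How it is judged:
On the way, in this order (a step that is already met when the one before it is completed fails the run):
1. The cup stands upright on the table under the spout, with the slide still shut (horizontal distance between cup_in and spout below 0.022 m and angle between cup's own z axis and vertical below 0.08 rad and height (world z) of cup_in below 0.008 m and linear speed of cup below 0.02 m/s and value of joint slide below 0.004 m), for 0.2 s.
2. The slide is pulled out by hand to the mark (value of joint slide between 0.035 and 0.045 m and contact force between the fingers and slide above 3 N), for 0.3 s.
At the end, for the whole second after the job is handed in: The fingers hold the slide still within 5 mm of the mark (0.035 to 0.045 m out, finger force on it over 3 N); the cup stands upright on the table, its axis within 22 mm of the spout's; all six marbles lie in it (all of step 2 and velocity of joint slide between -0.01 and 0.01 m/s and horizontal distance between cup_in and spout below 0.022 m and angle between cup's own z axis and vertical below 0.08 rad and height (world z) of cup_in below 0.008 m and linear speed of cup below 0.02 m/s and horizontal distance between each of marble0_center, marble1_center, marble2_center, marble3_center, marble4_center, marble5_center and cup_in below 0.036 m and height (world z) of each of marble0_center, marble1_center, marble2_center, marble3_center, marble4_center, marble5_center below 0.05 m); the arm keeps its last pose, push and grip.
It fails at once if Another thing on the stall is moved by more than 30 mm or tipped over (distance of any of camera, loupe, candlestick, coinbox, jug, tin, calculator from where it was at the start of the episode above 0.03 m or angle between any of camera, loupe, candlestick, coinbox, jug, tin, calculator's own z axis and vertical above 0.5 rad).
It also fails if it takes over 72 s, if anything falls off the work surface, if the arm or the gripper's body presses on something with over 40 N, if the wrist force passes 120 N, or if a joint passes its speed limit or range.

## Robot

A 6-joint arm with a two-finger parallel gripper is mounted at the origin on the work surface. World frame = base frame: x ahead of the robot, y to its left, z up, the work surface at z = 0. Lengths are in m, angles in rad, forces in N, time in s.
With the tool pointing down it reaches from about 0.35 to 0.925 m from the base axis. Payload 6.4 kg.
Tool frame: the origin (TCP) lies on the centre line of the jaws, within the pads' length; the fingertips stand 19 mm ahead of it and the grasp point (between the pads) is the TCP; z points along the fingers, y is the direction in which the jaws open and shut (so a half turn about z gives the same grasp; the last joint's range is limited). The gripper opens to 94 mm and grips with 3 to 60 N. Pads are 16 mm wide; open, the fingers measure 119 mm over their backs; the gripper's body (75 mm by 177 mm) begins 78 mm behind the grasp point.
Start: joints at [-1.505, 0.245, 1.558, -0, 1.339, -0.174], TCP at [0.154, -0.631, 0.224] pointing down, gripper open.
Joint ranges: [-3.13, 3.13], [-1.02, 2.26], [0.13, 2.54], [-0.95, 4.09], [0.21, 2.88], [-2.74, 2.74]. Speed limits (rad/s): [2.57, 2.57, 3.14, 3.14, 3.14, 3.14].

## Interface

Orientations are given as a unit quaternion [w, x, y, z].
In Python, from station import monitor, get_image, get_calibration, ticket gives the robot as it stands.
- The arm moves only by the tool jog_arm, never from a script. Its argument "commands" is a list of rows, each an object of numbers: "dx", "dy", "dz": the shift along the tool's x, y, z each as a share of 0.3 m, from -1 to 1; "twist": the turn about the tool's z as a share of 45 degrees, from -1 to 1; "fingers": the opening, from -1 (shut) to 1 (fully open), so that 0 is half open. A call has 1 to 8 rows; each row is the pose to reach, as a shift and turn from the pose commanded when the call began, along the tool's axes at that moment; what a row does not reach only later rows make up. A row lasts 1/8 s, in which the tool goes at most 62.5 mm and 10.7 degrees, less where a joint would pass 70% of its speed; a pose out of reach is approached as far as the arm can. A call with a number of a shift or a turn outside -1 to 1 is refused whole. A call with a gripper value outside its range is refused whole. The fingers move at their own pace and stop on an object; "force" is the grip in N (left out, the last holds). Time passes only in rows, so rows that repeat a pose let the fingers close. It gives the time, the measured TCP pose, the force and the opening at its end, in the units of the state.
- monitor.get_obs(): the state, without advancing time (a new reading comes with each control period).
- get_image(name): name is "scene" or "side" or "wrist"; returns (picture, depth): 400x640x3 uint8, red, green, blue; 400x640 float32, m along the optical axis (not along the pixel's ray), 0 where there is no reading.
- get_calibration(name): a dict with "intrinsics" (3x3 intrinsics, pixels), "R" (3x3) and "t" (3): a world point X has camera coordinates R X + t. Camera axes: x right, y down, z forward; pixel columns grow to the right and rows downward; lengths in m; the calibration is good to about 2 mm. A picture is of the moment at which its call begins: read the wrist's pose just before it. get_calibration takes no time and is no camera call; for the wrist camera it gives the pose at the moment of the call.
- ticket.sign_off(): hands the job in, once; it reports no verdict.
The state is a dict: "time_s": time; "joint_pos": joint angles; "qd": joint speeds; "effort": joint torques, N m; "position": TCP position; "eef_rot": TCP orientation; "ft_force": force on the tool from outside, world axes, zero at the start; "wrist_torque": the same for the moment, N m; "width": finger opening in m.
Only numpy, scipy, OpenCV 4.12 (cv2) and the standard library are available. Lean on these libraries where they do the work, as an engineer would, in place of code of your own. Each camera call takes 0.05 s, during which the arm holds its last target. There are 200 camera calls.

## Working session

There is one attempt and no reset: what is moved stays moved. The work goes in short steps, Python scripts to look and compute and a tool call to move; the robot and the scene stay as the last step left them, time stands still between calls to the robot, and variables do not carry over. Pictures are saved under pics/ and viewed, about 8 in all and at most 12, crops included, and the job is handed in when it is done.

Besides the shell and the picture viewer there is one more tool, called after ">>>" as name(argument=value, ...), one argument or row to a line, values as JSON. jog_arm: Moves the arm, as the interface text tells. Shift numbers are shares of 0.3 m and turn numbers shares of 45 degrees, none past 1 either way. Its arguments: {"type":"object","properties":{"commands":{"type":"array","items":{"type":"object","properties":{"dx":{"type":"number"},"dy":{"type":"number"},"dz":{"type":"number"},"twist":{"type":"number"},"fingers":{"type":"number"}}}},"force":{"type":"number"}},"required":["commands"]}

```bash
mkdir -p pics; ls; cat > h.py <<'E'
import numpy as np, cv2
from station import monitor, get_image, get_calibration, ticket
def snap(n,tag):
    c=get_calibration(n); im,d=get_image(n)
    cv2.imwrite(f'pics/{tag}.png',im[:,:,::-1]); np.savez(f'pics/{tag}.npz',d=d,K=c['intrinsics'],R=c['R'],t=c['t'],im=im)
def load(tag): return np.load(f'pics/{tag}.npz')
def w(z,u,v,d=None):
    d=z['d'][int(v),int(u)] if d is None else d
    return z['R'].T@(np.linalg.inv(z['K'])@[u*d,v*d,d]-z['t'])
def atz(z,u,v,h):
    r=z['R'].T@np.linalg.inv(z['K'])@[u,v,1]; c=-z['R'].T@z['t']
    return c+r*(h-c[2])/r[2]
def proj(z,X):
    p=z['K']@(z['R']@np.array(X)+z['t']); return p[:2]/p[2]
E
python3 - <<'E'
from h import *
snap('scene','s0'); snap('side','d0')
a=cv2.imread('pics/s0.png');b=cv2.imread('pics/d0.png')
for n in('s0','d0'):
    z=load(n); print(n,-z['R'].T@z['t'],z['R'][2])
o=monitor.get_obs(); print(o['time_s'],o['position'],o['eef_rot'],o['width'])
E
```

```text
pics
s0 [ 1.62788982 -0.01661017  0.92820039] [-0.8393516   0.04279624 -0.54190163]
d0 [1.21845327 0.12113393 0.92461892] [-0.7099905  -0.09626177 -0.69760101]
0.1 [ 0.15433603 -0.63089872  0.22347606] [-8.53626734e-04  9.92824641e-01  1.19576332e-01  6.33444789e-05] 0.09402270505719594
```

View pics/s0.png

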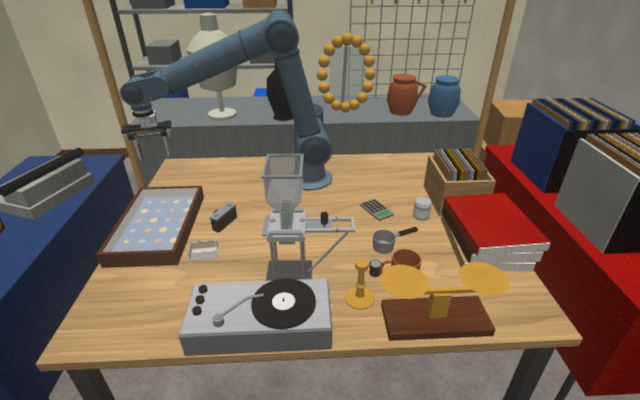

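View pics/d0.png

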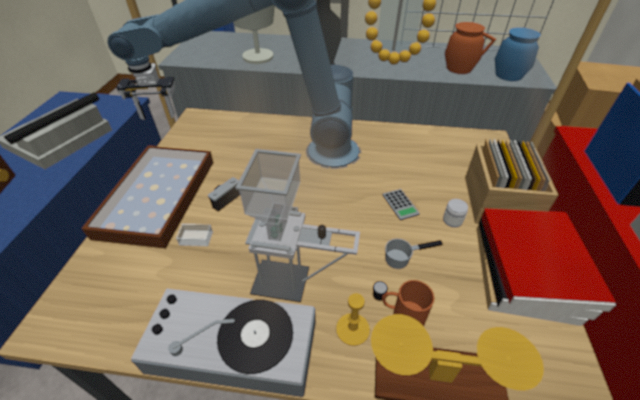

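The robot is at the back and the image right is about +y. The dispenser stands mid-table with its rails and knob to the right (knob at 322,232 in the side view). The cup is at (398,254), its handle pointing right to (440,244). Next I enlarge the crops.

```bash
python3 - <<'E'
import cv2,numpy as np
a=cv2.imread('pics/d0.png')[140:310,220:460]
cv2.imwrite('pics/c1.png',cv2.resize(a,(792,561),interpolation=cv2.INTER_CUBIC))
from h import *
z=load('d0')
for n,u,v in [('knobtop',322,229),('cup floor',397,258),('handle',430,245),('hopperNR',291,206),('barfar',358,236),('loupe',380,287),('jug',414,290),('calc',400,204),('tin',456,205),('candle',356,300),('cam',226,192),('coin',195,236)]: print(n,w(z,u,v).round(3))
E
```

```text
knobtop [0.624 0.038 0.225]
cup floor [0.52  0.257 0.001]
handle [0.493 0.35  0.048]
hopperNR [ 0.647 -0.031  0.322]
barfar [0.602 0.13  0.185]
loupe [0.657 0.204 0.042]
jug [0.669 0.292 0.066]
calc [0.291 0.269 0.011]
tin [0.335 0.441 0.073]
candle [0.767 0.138 0.148]
cam [ 0.361 -0.334  0.059]
coin [ 0.516 -0.399 -0.003]
```

View pics/c1.png

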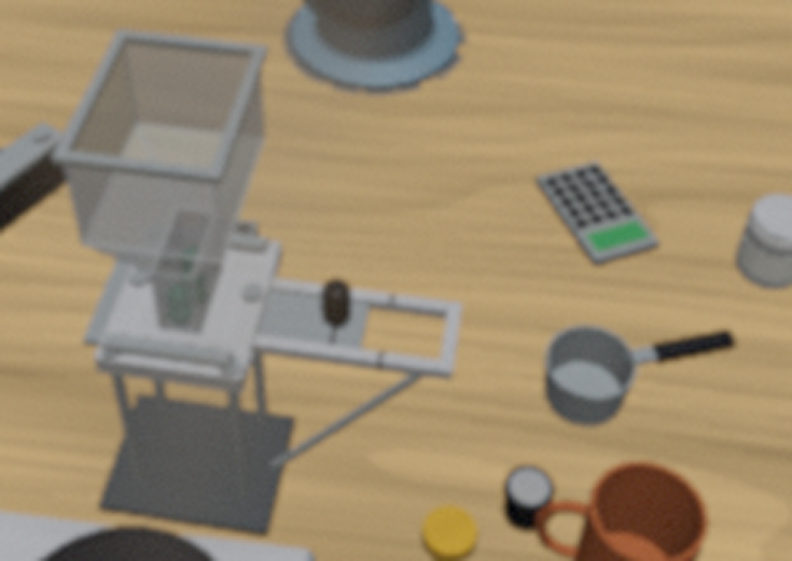

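```bash
cat >> h.py <<'E'
def C(z,x,y,h): return atz(z,220+x/3.3-.5,140+y/3.3-.5,h)
def fit(L,P):
    L=np.array(L);P=np.array(P)[:,:2]
    a=(L-L.mean(0))@[1,1j];b=(P-P.mean(0))@[1,1j]
    th=np.angle((a.conj()*b).sum()); R=np.array([[np.cos(th),-np.sin(th)],[np.sin(th),np.cos(th)]])
    o=P.mean(0)-R@L.mean(0); return th,R,o,P-(L@R.T+o)
E
python3 - <<'E'
from h import *
z=load('d0')
L=[(-.030,.158),(.030,.158),(.095,.075),(-.025,.075),(.095,-.075),(0,.118)]
px=[(392,299,.186),(381,359,.186),(270,531,.012),(294,419,.012),(102,508,.012),(337,284,.229)]
th,R,o,r=fit(L,[C(z,*p) for p in px])
print(np.degrees(th),o,(r*1000).round(1))
for n,l in [('spout',(-.095,0)),('knob',(0,.118)),('knobmark',(0,.158)),('barend',(0,.214))]: print(n,o+R@l)
for p in [(546,362,.052),(633,362,.052),(590,328,.052),(733,340,.0415),(636,357,.0415),(590,420,0)]: print(C(z,*p).round(4))
# depth rim fit
d=z['d'];vv,uu=np.mgrid[236:270,380:420];P=np.array([w(z,u,v) for u,v in zip(uu.ravel(),vv.ravel())]);s=P[(P[:,2]>.046)&(P[:,2]<.057)]
(c,rad)=cv2.minEnclosingCircle(s[:,:2].astype(np.float32)); print(c,rad,len(s))
E
```

```text
-1.4060697697758089 [ 0.61496659 -0.0817444 ] [[ 0.4 -0.4]
 [ 1.6 -1. ]
 [-2.6 -0.2]
 [ 3.2 -1.4]
 [-1.3  3.5]
 [-1.4 -0.5]]
spout [ 0.51999519 -0.07941328]
knob [0.61786208 0.03622007]
knobmark [0.61884361 0.07620803]
barend [0.62021774 0.13219117]
[0.5309 0.2146 0.052 ]
[0.5204 0.2928 0.052 ]
[0.4857 0.2547 0.052 ]
[0.4736 0.3883 0.0415]
[0.5058 0.2978 0.0415]
[0.5516 0.2612 0.    ]
(0.5209439396858215, 0.2676079571247101) 0.05369436368346214 117
```

```bash
cat >> h.py <<'E'
def go(x,y,z,yd,pos=None):
    "tool-y yaw target yd deg; prints shares"
    from scipy.spatial.transform import Rotation as Ro
    o=monitor.get_obs(); q=o['eef_rot']; M=Ro.from_quat([q[1],q[2],q[3],q[0]]).as_matrix()
    yaw=np.degrees(np.arctan2(M[1,1],M[0,1])); d=M.T@(np.array([x,y,z])-o['position'])/.3
    print('t',o['time_s'],'pos',np.round(o['position'],4),'yaw',round(yaw,2),'tilt',M[:2,2].round(4),'F',np.round(o['ft_force'],1),'w',round(o['width'],4)); print('d',d.round(4),'twist',round(-((yd-yaw+180)%360-180)/45,3))
E
python3 -c "
from h import *
go(.40,-.42,.36,-31)"
```

```text
t 0.1 pos [ 0.1543 -0.6309  0.2235] yaw -76.26 tilt [-0.0001  0.0017] F [0.4 0.7 0.2] w 0.094
d [ 0.9625 -0.4892 -0.4539] twist -1.006
```

>>> jog_arm(
  commands=[
    {"dx":0.3,"dy":-0.1,"dz":-0.454,"twist":-0.2},
    {"dx":0.962,"dy":-0.489,"dz":-0.454,"twist":-1},
    {"dx":0.962,"dy":-0.489,"dz":-0.454,"twist":-1},
    {"dx":0.962,"dy":-0.489,"dz":-0.454,"twist":-1},
    {"dx":0.962,"dy":-0.489,"dz":-0.454,"twist":-1},
    {"dx":0.962,"dy":-0.489,"dz":-0.454,"twist":-1},
    {"dx":0.962,"dy":-0.489,"dz":-0.454,"twist":-1},
    {"dx":0.962,"dy":-0.489,"dz":-0.454,"twist":-1},
  ],
)

```text
schema error: expected keys dx, dy, dz, twist, fingers
```

```bash
python3 -c "
from h import *
go(.42,-.13,.36,14)"
```

```text
t 0.1 pos [ 0.1543 -0.6309  0.2235] yaw -76.26 tilt [-0.0001  0.0017] F [0.4 0.7 0.2] w 0.094
d [ 1.2568 -1.4124 -0.4523] twist -2.006
```

>>> jog_arm(
  commands=[
    {"dx":0.3,"dy":-0.1,"dz":-0.454,"twist":-0.2,"fingers":1},
    {"dx":0.962,"dy":-0.489,"dz":-0.454,"twist":-1,"fingers":1},
    {"dx":0.962,"dy":-0.489,"dz":-0.454,"twist":-1,"fingers":1},
    {"dx":0.962,"dy":-0.489,"dz":-0.454,"twist":-1,"fingers":1},
    {"dx":0.962,"dy":-0.489,"dz":-0.454,"twist":-1,"fingers":1},
    {"dx":0.962,"dy":-0.489,"dz":-0.454,"twist":-1,"fingers":1},
    {"dx":0.962,"dy":-0.489,"dz":-0.454,"twist":-1,"fingers":1},
    {"dx":0.962,"dy":-0.489,"dz":-0.454,"twist":-1,"fingers":1},
  ],
)

```text
time_s: 1.1
position: [0.3994, -0.4205, 0.3598]
eef_rot: [-0.001, 0.871, 0.49, -0.0]
ft_force: [-0.7, -0.3, 0.1]
width: 0.0944
```

```bash
python3 -c "
from h import *
go(.42,-.13,.36,14)"
```

```text
t 1.1 pos [ 0.3994 -0.4205  0.3598] yaw -31.26 tilt [-0.001   0.0008] F [-0.7 -0.3  0.1] w 0.0944
d [ 8.634e-01 -4.438e-01  1.000e-04] twist -1.006
```

>>> jog_arm(
  commands=[
    {"dx":0.863,"dy":-0.444,"dz":0,"twist":-1,"fingers":1},
    {"dx":0.863,"dy":-0.444,"dz":0,"twist":-1,"fingers":1},
    {"dx":0.863,"dy":-0.444,"dz":0,"twist":-1,"fingers":1},
    {"dx":0.863,"dy":-0.444,"dz":0,"twist":-1,"fingers":1},
    {"dx":0.863,"dy":-0.444,"dz":0,"twist":-1,"fingers":1},
    {"dx":0.863,"dy":-0.444,"dz":0,"twist":-1,"fingers":1},
  ],
)

```text
time_s: 1.85
position: [0.4199, -0.1292, 0.3601]
eef_rot: [-0.0, 0.617, 0.787, -0.0]
ft_force: [0.2, -0.7, 0.1]
width: 0.0939
```

```bash
python3 -c "
from h import *
go(.45,.13,.30,19.6)"
```

```text
t 1.85 pos [ 0.4199 -0.1292  0.3601] yaw 13.83 tilt [-0.0006  0.0001] F [ 0.2 -0.7  0.1] w 0.0939
d [0.8149 0.304  0.2003] twist -0.128
```

>>> jog_arm(
  commands=[
    {"dx":0.815,"dy":0.304,"dz":0.1,"twist":-0.128,"fingers":1},
    {"dx":0.815,"dy":0.304,"dz":0.1,"twist":-0.128,"fingers":1},
    {"dx":0.815,"dy":0.304,"dz":0.1,"twist":-0.128,"fingers":1},
    {"dx":0.815,"dy":0.304,"dz":0.2,"twist":-0.128,"fingers":1},
    {"dx":0.815,"dy":0.304,"dz":0.2,"twist":-0.128,"fingers":1},
    {"dx":0.815,"dy":0.304,"dz":0.2,"twist":-0.128,"fingers":1},
  ],
)

```text
time_s: 2.6
position: [0.4508, 0.1284, 0.2989]
eef_rot: [-0.001, 0.577, 0.817, -0.001]
ft_force: [1.4, 0.3, 1.2]
width: 0.0941
```

```bash
python3 -c "
from h import *
go(.488,.30,.24,19.6)"
```

```text
t 2.6 pos [0.4508 0.1284 0.2989] yaw 19.48 tilt [-0.0036 -0.0007] F [1.4 0.3 1.2] w 0.0941
d [0.4979 0.3082 0.1955] twist -0.003
```

>>> jog_arm(
  commands=[
    {"dx":0.5,"dy":0.308,"dz":0.195,"twist":0,"fingers":1},
    {"dx":0.5,"dy":0.308,"dz":0.195,"twist":0,"fingers":1},
    {"dx":0.5,"dy":0.308,"dz":0.195,"twist":0,"fingers":1},
    {"dx":0.5,"dy":0.308,"dz":0.195,"twist":0,"fingers":1},
    {"dx":0.5,"dy":0.308,"dz":0.195,"twist":0,"fingers":1},
    {"dx":0.5,"dy":0.308,"dz":0.195,"twist":0,"fingers":1},
  ],
)

```text
time_s: 3.35
position: [0.489, 0.2997, 0.2435]
eef_rot: [0.001, 0.578, 0.816, 0.001]
ft_force: [-0.8, -0.0, -0.8]
width: 0.0941
```

```bash
python3 -c "
from h import *
go(.488,.348,.0415,19.6)
snap('wrist','w1')
z=load('w1');print(-z['R'].T@z['t'])
for p in [(.522,.2536,.052),(.488,.348,.0485)]: print(proj(z,p))"
```

```text
t 3.35 pos [0.489  0.2997 0.2435] yaw 19.34 tilt [0.002  0.0004] F [-0.8 -0.  -0.8] w 0.0941
d [0.1532 0.0488 0.6732] twist -0.006
[0.46507855 0.36279429 0.40332257]
[333.17512889 231.28593716]
[333.19284608 132.64674791]
```

View pics/w1.png

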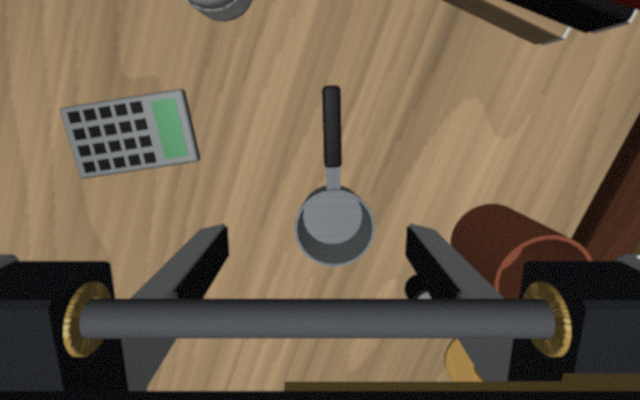

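The wrist view shows the cup rim spanning (296–375, 185–266) and the handle from (333,165) to (331,87), clear of the neighbours.

```bash
python3 -c "
from h import *
z=load('w1')
c=atz(z,335.5,225.5,.052);e=atz(z,331,87,.0485);r=atz(z,333,165,.0485);print(c,e,r,np.linalg.norm((e-c)[:2]),np.linalg.norm((r-c)[:2]))
d=(e-c)[:2];d/=np.linalg.norm(d);a=np.degrees(np.arctan2(d[1],d[0]));g=e[:2]-d*.043;print(a,g)
go(g[0],g[1],.12,a-90);go(g[0],g[1],.041,a-90)"
```

```text
[0.52212277 0.26028723 0.052     ] [0.47147383 0.38751237 0.0485    ] [0.4986678  0.31798291 0.0485    ] 0.13693630939719786 0.06228103878897142
111.707738742251 [0.48737834 0.34756182]
t 3.4 pos [0.4888 0.2999 0.2434] yaw 19.35 tilt [0.002  0.0005] F [1.3 0.1 0.3] w 0.0939
d [0.1515 0.0473 0.4115] twist -0.052
t 3.4 pos [0.4888 0.2999 0.2434] yaw 19.35 tilt [0.002  0.0005] F [1.3 0.1 0.3] w 0.0939
d [0.1516 0.0467 0.6748] twist -0.052
```

>>> jog_arm(
  commands=[
    {"dx":0.152,"dy":0.048,"dz":0,"twist":-0.03,"fingers":1},
    {"dx":0.152,"dy":0.048,"dz":0.2,"twist":-0.03,"fingers":0.2},
    {"dx":0.152,"dy":0.048,"dz":0.4,"twist":-0.03,"fingers":0.2},
    {"dx":0.152,"dy":0.048,"dz":0.55,"twist":-0.03,"fingers":0.2},
    {"dx":0.152,"dy":0.048,"dz":0.665,"twist":-0.03,"fingers":0.2},
    {"dx":0.152,"dy":0.048,"dz":0.665,"twist":-0.03,"fingers":0.2},
    {"dx":0.152,"dy":0.048,"dz":0.665,"twist":-0.03,"fingers":-1},
    {"dx":0.152,"dy":0.048,"dz":0.665,"twist":-0.03,"fingers":-1},
  ],
  force=40,
)

```text
time_s: 4.4
position: [0.488, 0.3498, 0.0452]
eef_rot: [0.001, 0.568, 0.823, 0.002]
ft_force: [0.9, 0.2, 0.4]
width: 0.0397
```

>>> jog_arm(
  commands=[
    {"dx":0,"dy":0,"dz":0,"twist":0,"fingers":-1},
    {"dx":0,"dy":0,"dz":0,"twist":0,"fingers":-1},
    {"dx":0,"dy":0,"dz":0,"twist":0,"fingers":-1},
    {"dx":0,"dy":0,"dz":0,"twist":0,"fingers":-1},
  ],
)

```text
time_s: 4.9
position: [0.4866, 0.3495, 0.0431]
eef_rot: [0.0, 0.567, 0.823, 0.0]
ft_force: [-0.8, 1.4, 1.2]
width: 0.0178
```

```bash
python3 -c "
from h import *
go(.488,.348,.10,20)"
```

```text
t 4.9 pos [0.4866 0.3495 0.0431] yaw 20.85 tilt [0.0007 0.0005] F [-0.8  1.4  1.2] w 0.0178
d [-0.0064  0.0028 -0.1897] twist 0.019
```

>>> jog_arm(
  commands=[
    {"dx":0,"dy":0,"dz":-0.08,"twist":0,"fingers":-1},
    {"dx":0,"dy":0,"dz":-0.2,"twist":0,"fingers":-1},
    {"dx":0,"dy":0,"dz":-0.2,"twist":0,"fingers":-1},
  ],
)

```text
time_s: 5.28
position: [0.4879, 0.3501, 0.105]
eef_rot: [0.001, 0.568, 0.823, 0.002]
ft_force: [1.0, 0.4, -2.1]
width: 0.0176
```

```bash
python3 -c "
from h import *
go(.43,.20,.103,65)"
```

```text
t 5.275 pos [0.4879 0.3501 0.105 ] yaw 20.85 tilt [0.0048 0.0024] F [ 1.   0.4 -2.1] w 0.0176
d [-0.3989 -0.3586  0.0045] twist -0.981
```

>>> jog_arm(
  commands=[
    {"dx":-0.05,"dy":-0.05,"dz":0,"twist":-0.2,"fingers":-1},
    {"dx":-0.15,"dy":-0.15,"dz":0,"twist":-0.4,"fingers":-1},
    {"dx":-0.25,"dy":-0.25,"dz":0,"twist":-0.6,"fingers":-1},
    {"dx":-0.35,"dy":-0.32,"dz":0,"twist":-0.8,"fingers":-1},
    {"dx":-0.4,"dy":-0.36,"dz":0,"twist":-0.98,"fingers":-1},
    {"dx":-0.4,"dy":-0.36,"dz":0,"twist":-0.98,"fingers":-1},
    {"dx":-0.4,"dy":-0.36,"dz":0,"twist":-0.98,"fingers":-1},
  ],
)

```text
time_s: 6.15
position: [0.4277, 0.199, 0.1018]
eef_rot: [-0.001, 0.218, 0.976, -0.0]
ft_force: [0.2, 0.1, -1.4]
width: 0.0174
```

```bash
python3 -c "
from h import *
go(.423,.10,.05,75)
snap('side','d1'); snap('wrist','w2')
a=cv2.imread('pics/d1.png')[140:310,220:460];a=cv2.resize(a,(560,397),interpolation=cv2.INTER_CUBIC)
cv2.imwrite('pics/c2.png',a)"
```

```text
t 6.15 pos [0.4277 0.199  0.1018] yaw 64.84 tilt [-0.0014 -0.    ] F [ 0.2  0.1 -1.4] w 0.0174
d [-0.1263 -0.3053  0.1728] twist -0.226
```

View pics/w2.png

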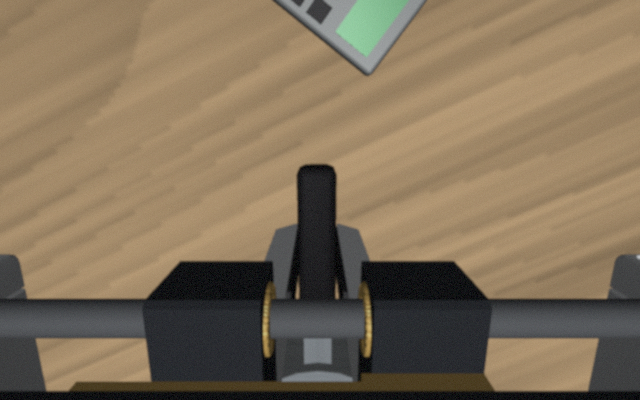

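The wrist view shows the handle held straight between the pads, its end at (317,166). The cup and the spout are out of view on the far side.

```bash
python3 -c "
from h import *
z=load('w2');e=atz(z,317,167,.11);p=np.array([.4277,.199]);print(e,np.linalg.norm(e[:2]-p))
# cup in side view: project predicted rim centre
z=load('d1')
for r in (.095,.1,.105):
  c=p+r*np.array([np.cos(np.radians(-25.2)),np.sin(np.radians(-25.2))]);print(c,proj(z,[*c,.112]))
"
```

```text
[0.38719347 0.21750283 0.11      ] 0.04453238681087953
[0.51365857 0.15855097] [368.14064013 229.8604065 ]
[0.51818271 0.15642207] [367.33816959 230.9602004 ]
[0.52270684 0.15429317] [366.53113587 232.06624818]
```

View pics/c2.png

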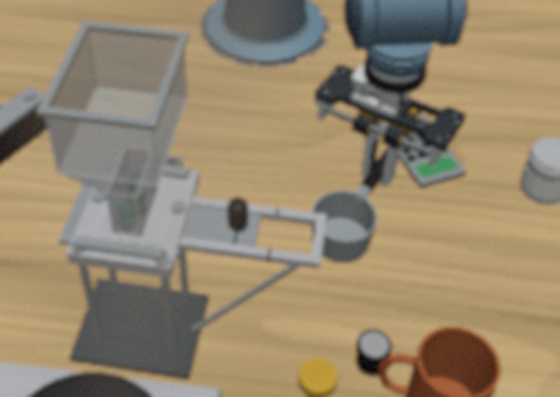

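Grip to cup axis comes out at about 0.099 m, and the side view agrees. I'll go low now, then slide in under the spout from +y.

>>> jog_arm(
  commands=[
    {"dx":-0.06,"dy":-0.15,"dz":0.08,"twist":-0.11,"fingers":-1},
    {"dx":-0.12,"dy":-0.3,"dz":0.15,"twist":-0.226,"fingers":-1},
    {"dx":-0.12,"dy":-0.305,"dz":0.17,"twist":-0.226,"fingers":-1},
    {"dx":-0.12,"dy":-0.305,"dz":0.17,"twist":-0.226,"fingers":-1},
    {"dx":-0.12,"dy":-0.305,"dz":0.17,"twist":-0.226,"fingers":-1},
  ],
)

```text
time_s: 6.88
position: [0.4227, 0.1016, 0.0523]
eef_rot: [0.001, 0.129, 0.992, 0.0]
ft_force: [-0.0, 0.6, -1.7]
width: 0.0172
```

```bash
python3 -c "
from h import *
go(.4244,-.0538,.05,75)"
```

```text
t 6.875 pos [0.4227 0.1016 0.0523] yaw 75.19 tilt [0.0014 0.0001] F [-0.   0.6 -1.7] w 0.0172
d [-0.1379 -0.4992  0.0076] twist 0.004
```

>>> jog_arm(
  commands=[
    {"dx":-0.03,"dy":-0.12,"dz":0,"twist":0,"fingers":-1},
    {"dx":-0.067,"dy":-0.25,"dz":0,"twist":0,"fingers":-1},
    {"dx":-0.1,"dy":-0.37,"dz":0,"twist":0,"fingers":-1},
    {"dx":-0.138,"dy":-0.499,"dz":0,"twist":0,"fingers":-1},
    {"dx":-0.138,"dy":-0.499,"dz":0,"twist":0,"fingers":-1},
    {"dx":-0.138,"dy":-0.499,"dz":0,"twist":0,"fingers":-1},
  ],
)

```text
time_s: 7.62
position: [0.4239, -0.0539, 0.052]
eef_rot: [0.0, 0.129, 0.992, 0.0]
ft_force: [0.4, 1.0, -0.9]
width: 0.0174
```

```bash
python3 -c "
from h import *
go(.4244,-.0538,.043,75)
snap('side','d2')
a=cv2.imread('pics/d2.png')[110:310,200:400];a=cv2.resize(a,(800,800),interpolation=cv2.INTER_CUBIC)[100:700]
cv2.imwrite('pics/c3.png',a)"
```

```text
t 7.625 pos [ 0.4239 -0.0539  0.052 ] yaw 75.17 tilt [0.0004 0.0001] F [ 0.4  1.  -0.9] w 0.0174
d [-0.0017  0.0009  0.0298] twist 0.004
```

View pics/c3.png

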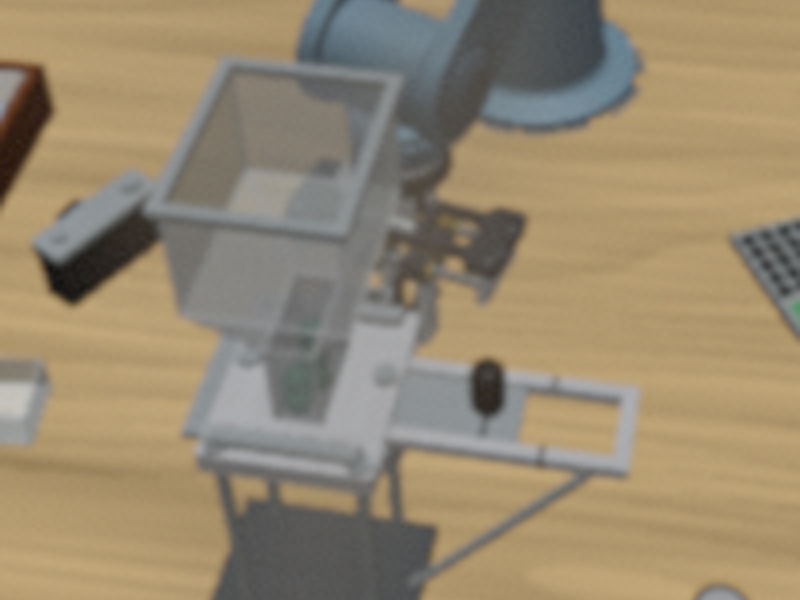

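The cup is hidden behind the dispenser, but the numbers match. The slide is still shut: knob at (487,388), line at (484,428), well short of the rail marks. I'll set the cup down and release it.

>>> jog_arm(
  commands=[
    {"dx":0,"dy":0,"dz":0.015,"twist":0,"fingers":-1},
    {"dx":0,"dy":0,"dz":0.029,"twist":0,"fingers":-1},
    {"dx":0,"dy":0,"dz":0.029,"twist":0,"fingers":-1},
    {"dx":0,"dy":0,"dz":0.029,"twist":0,"fingers":-1},
  ],
)

```text
time_s: 8.18
position: [0.4238, -0.0545, 0.0432]
eef_rot: [0.0, 0.129, 0.992, 0.0]
ft_force: [-0.6, 1.9, 1.5]
width: 0.0174
```

>>> jog_arm(
  commands=[
    {"dx":0,"dy":0,"dz":0,"twist":0,"fingers":-0.3},
    {"dx":0,"dy":0,"dz":0,"twist":0,"fingers":-0.3},
    {"dx":0,"dy":0,"dz":0,"twist":0,"fingers":-0.3},
    {"dx":0,"dy":0,"dz":-0.05,"twist":0,"fingers":-0.3},
    {"dx":0,"dy":0,"dz":-0.2,"twist":0,"fingers":-0.3},
    {"dx":0,"dy":0,"dz":-0.4,"twist":0,"fingers":-0.3},
    {"dx":0,"dy":0,"dz":-0.6,"twist":0,"fingers":-0.3},
    {"dx":0,"dy":0,"dz":-0.6,"twist":0,"fingers":-0.3},
  ],
)

```text
time_s: 9.18
position: [0.4265, -0.056, 0.2296]
eef_rot: [0.006, 0.129, 0.992, -0.002]
ft_force: [0.5, -0.5, -0.6]
width: 0.033
```

```bash
python3 -c "
from h import *
go(.36,.15,.40,30)"
```

```text
t 9.175 pos [ 0.4265 -0.056   0.2296] yaw 75.12 tilt [ 0.0117 -0.0049] F [ 0.5 -0.5 -0.6] w 0.033
d [ 0.3832  0.6057 -0.5738] twist 1.003
```

```bash
python3 -c "
from h import *
snap('wrist','w3')
z=load('w3')
for p in [(.4244-.0415,-.0538+.011,.0485),(.52,-.0794,.052),(.4954,-.0538,.07)]: print(proj(z,p))"
```

```text
[319.48857247 132.88242712]
[319.16900267 273.28466439]
[338.5585065  252.74095051]
```

View pics/w3.png

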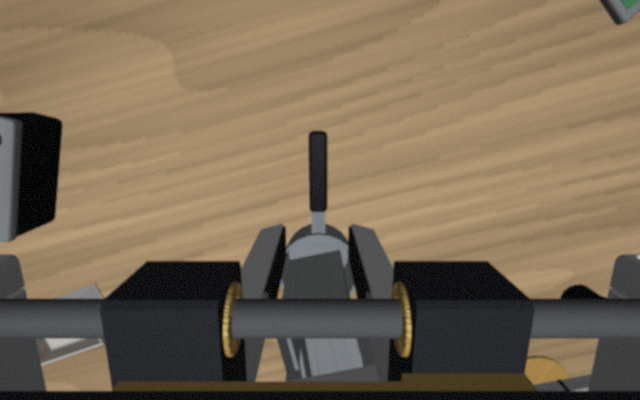

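The wrist view shows the cup standing with its handle end at (318,131), predicted (319,133). The spout's front top edge runs from (285,256) to (341,250), over the cup.

```bash
python3 -c "
from h import *
z=load('w3')
for p in [(285,256,.16),(341,250,.16)]: print(atz(z,*p))
R=(lambda t:np.array([[np.cos(t),-np.sin(t)],[np.sin(t),np.cos(t)]]))(np.radians(-1.4))
for s in (-1,1): print('pred',np.array([.52,-.0794])+R@[-.025,s*.025])
e=atz(z,318,131,.0485);print(e[:2]+.143*np.array([.966,-.259]),'cup axis from handle end')
for k in [(285,250),(320,270),(300,320)]: print(w(z,*k))
go(.42,.09,.42,30)"
```

```text
[ 0.44959756 -0.08554823  0.16      ]
[ 0.45517664 -0.04726028  0.16      ]
pred [ 0.49439666 -0.10378173]
pred [ 0.49561827 -0.05379666]
[ 0.51899628 -0.0807393 ] cup axis from handle end
[ 0.42474065 -0.07336455  0.2141842 ]
[ 0.49163922 -0.07138652  0.10524824]
[ 0.39753685 -0.05213402  0.32552624]
t 9.225 pos [ 0.4248 -0.0553  0.2263] yaw 75.12 tilt [ 0.0061 -0.0026] F [-0.   0.8 -0.3] w 0.0329
d [ 0.1357  0.4634 -0.6471] twist 1.003
```

```bash
python3 -c "
from h import *
z=load('w3')
for p in [(285,256,.07),(341,250,.07)]: print(atz(z,*p))"
```

```text
[ 0.48549697 -0.10422411  0.07      ]
[ 0.49327185 -0.05086696  0.07      ]
```

```bash
python3 -c "
from h import *
z=load('d2')
for k in [(280,145),(290,150),(300,160),(305,150),(315,140),(325,130)]: print(k,w(z,*k).round(3))
z=load('d1')
print('tcp .428 .199 .102')
for k in [(372,146),(385,146),(394,146),(410,146),(418,146),(394,156),(394,164),(394,135),(394,120)]: print(k,w(z,*k).round(3))"
```

```text
(280, 145) [ 0.436 -0.103  0.335]
(290, 150) [ 0.451 -0.072  0.333]
(300, 160) [ 0.47  -0.042  0.317]
(305, 150) [ 0.458 -0.03   0.342]
(315, 140) [ 0.439 -0.006  0.363]
(325, 130) [0.404 0.016 0.373]
tcp .428 .199 .102
(372, 146) [0.462 0.143 0.375]
(385, 146) [0.466 0.175 0.381]
(394, 146) [0.462 0.198 0.38 ]
(410, 146) [0.456 0.238 0.38 ]
(418, 146) [0.454 0.257 0.38 ]
(394, 156) [0.464 0.202 0.35 ]
(394, 164) [0.46  0.206 0.322]
(394, 135) [0.441 0.195 0.399]
(394, 120) [0.334 0.199 0.375]
```

>>> jog_arm(
  commands=[
    {"dx":0,"dy":0.0,"dz":-0.2,"twist":0.2,"fingers":-0.1},
    {"dx":0.136,"dy":0.463,"dz":-0.5,"twist":0.5,"fingers":-0.1},
    {"dx":0.136,"dy":0.463,"dz":-0.647,"twist":1,"fingers":-0.1},
    {"dx":0.136,"dy":0.463,"dz":-0.647,"twist":1,"fingers":-0.1},
    {"dx":0.136,"dy":0.463,"dz":-0.647,"twist":1,"fingers":-0.1},
    {"dx":0.136,"dy":0.463,"dz":-0.647,"twist":1,"fingers":-0.1},
    {"dx":0.136,"dy":0.463,"dz":-0.647,"twist":1,"fingers":-0.1},
    {"dx":0.136,"dy":0.463,"dz":-0.647,"twist":1,"fingers":-0.1},
  ],
)

```text
time_s: 10.22
position: [0.4194, 0.0892, 0.4152]
eef_rot: [-0.001, 0.499, 0.866, -0.001]
ft_force: [0.1, -0.7, -0.1]
width: 0.0423
```

```bash
python3 -c "
from h import *
go(.618,.06,.34,-1.4)"
```

```text
t 10.225 pos [0.4194 0.0892 0.4152] yaw 30.09 tilt [-0.0031  0.    ] F [ 0.1 -0.7 -0.1] w 0.0423
d [-0.4166  0.5247  0.2488] twist 0.7
```

>>> jog_arm(
  commands=[
    {"dx":0,"dy":0,"dz":0,"twist":0.23,"fingers":0},
    {"dx":-0.1,"dy":0.15,"dz":0,"twist":0.46,"fingers":0},
    {"dx":-0.2,"dy":0.3,"dz":0.1,"twist":0.7,"fingers":0},
    {"dx":-0.417,"dy":0.525,"dz":0.2,"twist":0.7,"fingers":0},
    {"dx":-0.417,"dy":0.525,"dz":0.25,"twist":0.7,"fingers":0},
    {"dx":-0.417,"dy":0.525,"dz":0.25,"twist":0.7,"fingers":0},
    {"dx":-0.417,"dy":0.525,"dz":0.25,"twist":0.7,"fingers":0},
  ],
)

```text
time_s: 11.1
position: [0.6183, 0.0604, 0.3421]
eef_rot: [-0.0, 0.716, 0.698, -0.0]
ft_force: [-0.2, 1.0, 0.7]
width: 0.0469
```

```bash
python3 -c "
from h import *
go(.618,.036,.212,-1.4)
snap('wrist','w4')
z=load('w4')
for p in [(.6179,.0362,.229),(.6179,.0362,.184)]: print(proj(z,p))"
```

```text
t 11.1 pos [0.6183 0.0604 0.3421] yaw -1.4 tilt [-0.0005  0.0001] F [-0.2  1.   0.7] w 0.0469
d [-0.0814  0.0012  0.4337] twist -0.0
[318.8297339 227.133749 ]
[318.57709102 211.63843874]
```

View pics/w4.png

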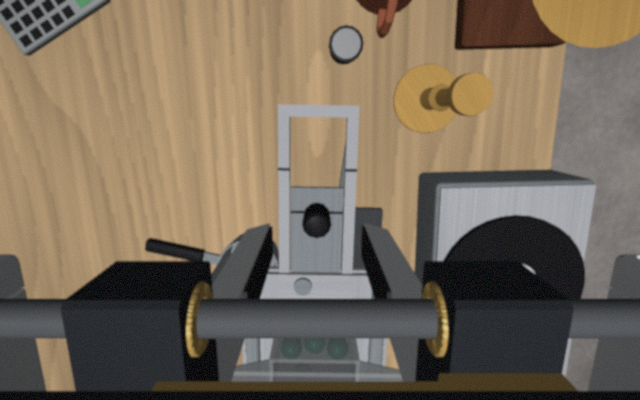

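The wrist view shows the knob top at (317,222), the slide line at row 212, the rail marks at (284,170) and (351,170), and the six marbles still in the throat (three visible). Refining the knob position from this:

```bash
python3 -c "
from h import *
z=load('w4')
print(atz(z,317,221,.229),atz(z,317,212,.184),(atz(z,284,169.5,.186)+atz(z,351,169.5,.186))/2)
for k in (.0365,):go(.6175,.0385,.212,-1.4)"
```

```text
[0.61656445 0.04136986 0.229     ] [0.61643675 0.03588983 0.184     ] [0.61788067 0.07582053 0.186     ]
t 11.15 pos [0.6183 0.0606 0.3431] yaw -1.38 tilt [ 0.0012 -0.    ] F [-0.1  0.7  0. ] w 0.0467
d [-0.0738 -0.0016  0.4371] twist 0.0
```

>>> jog_arm(
  commands=[
    {"dx":-0.079,"dy":-0.004,"dz":0,"twist":0,"fingers":0},
    {"dx":-0.079,"dy":-0.004,"dz":0.15,"twist":0,"fingers":0},
    {"dx":-0.079,"dy":-0.004,"dz":0.3,"twist":0,"fingers":0},
    {"dx":-0.079,"dy":-0.004,"dz":0.38,"twist":0,"fingers":0},
    {"dx":-0.079,"dy":-0.004,"dz":0.43,"twist":0,"fingers":0},
    {"dx":-0.079,"dy":-0.004,"dz":0.43,"twist":0,"fingers":0},
    {"dx":-0.079,"dy":-0.004,"dz":0.43,"twist":0,"fingers":-1},
    {"dx":-0.079,"dy":-0.004,"dz":0.43,"twist":0,"fingers":-1},
  ],
  force=60,
)

```text
time_s: 12.15
position: [0.6177, 0.0371, 0.2147]
eef_rot: [0.001, 0.716, 0.699, 0.001]
ft_force: [0.0, -0.2, 0.6]
width: 0.0309
```

>>> jog_arm(
  commands=[
    {"dx":0,"dy":0,"dz":0,"twist":0,"fingers":-1},
    {"dx":0,"dy":0,"dz":0,"twist":0,"fingers":-1},
    {"dx":0,"dy":0,"dz":0,"twist":0,"fingers":-1},
  ],
)

```text
time_s: 12.52
position: [0.6174, 0.0371, 0.2141]
eef_rot: [0.0, 0.716, 0.699, 0.0]
ft_force: [-2.2, 1.2, 5.2]
width: 0.0237
```

```bash
python3 -c "
from h import *
go(.618,.077,.212,-1.4)"
```

```text
t 12.525 pos [0.6174 0.0371 0.2141] yaw -1.38 tilt [ 0.0011 -0.0002] F [-2.2  1.2  5.2] w 0.0237
d [ 0.133  -0.0011  0.0071] twist 0.0
```

>>> jog_arm(
  commands=[
    {"dx":0.03,"dy":0,"dz":0,"twist":0,"fingers":-1},
    {"dx":0.06,"dy":0,"dz":0,"twist":0,"fingers":-1},
    {"dx":0.09,"dy":0,"dz":0,"twist":0,"fingers":-1},
    {"dx":0.12,"dy":0,"dz":0,"twist":0,"fingers":-1},
    {"dx":0.134,"dy":0,"dz":0,"twist":0,"fingers":-1},
    {"dx":0.134,"dy":0,"dz":0,"twist":0,"fingers":-1},
    {"dx":0.134,"dy":0,"dz":0,"twist":0,"fingers":-1},
    {"dx":0.134,"dy":0,"dz":0,"twist":0,"fingers":-1},
  ],
)

```text
time_s: 13.52
position: [0.6189, 0.0745, 0.2141]
eef_rot: [0.003, 0.716, 0.698, -0.001]
ft_force: [0.4, -9.2, 3.0]
width: 0.0233
```

>>> jog_arm(
  commands=[
    {"dx":0,"dy":0,"dz":0,"twist":0,"fingers":-1},
    {"dx":0,"dy":0,"dz":0,"twist":0,"fingers":-1},
    {"dx":0,"dy":0,"dz":0,"twist":0,"fingers":-1},
    {"dx":0,"dy":0,"dz":0,"twist":0,"fingers":-1},
    {"dx":0,"dy":0,"dz":0,"twist":0,"fingers":-1},
    {"dx":0,"dy":0,"dz":0,"twist":0,"fingers":-1},
    {"dx":0,"dy":0,"dz":0,"twist":0,"fingers":-1},
    {"dx":0,"dy":0,"dz":0,"twist":0,"fingers":-1},
  ],
)

```text
time_s: 14.52
position: [0.6189, 0.0744, 0.2141]
eef_rot: [0.003, 0.716, 0.698, -0.001]
ft_force: [0.6, -8.8, 4.7]
width: 0.023
```

```bash
python3 -c "
from h import *
go(.618,.077,.212,-1.4)
snap('wrist','w5');snap('side','d3')
a=cv2.imread('pics/w5.png')[60:400,120:480];b=cv2.imread('pics/d3.png')[150:270,230:380]
a=cv2.resize(a,(400,378));b=cv2.resize(b,(400,320),interpolation=cv2.INTER_CUBIC)
c=np.zeros((378,800,3),np.uint8);c[:,:400]=a;c[:320,400:]=b;cv2.imwrite('pics/c5.png',c)"
```

```text
t 14.525 pos [0.6189 0.0744 0.2141] yaw -1.42 tilt [ 0.0021 -0.0055] F [ 0.6 -8.8  4.7] w 0.023
d [ 0.0085 -0.0032  0.007 ] twist -0.0
```

View pics/c5.png

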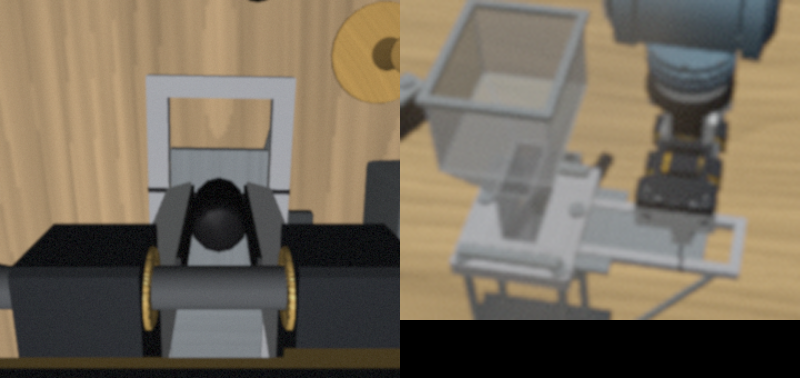

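The throat looks empty. The TCP moved 37.3 mm (compliance), so I'll nudge out about 2.5 mm and check the line against the mark.

>>> jog_arm(
  commands=[
    {"dx":0.009,"dy":0,"dz":0,"twist":0,"fingers":-1},
    {"dx":0.009,"dy":0,"dz":0,"twist":0,"fingers":-1},
    {"dx":0.009,"dy":0,"dz":0,"twist":0,"fingers":-1},
    {"dx":0.009,"dy":0,"dz":0,"twist":0,"fingers":-1},
    {"dx":0.009,"dy":0,"dz":0,"twist":0,"fingers":-1},
    {"dx":0.009,"dy":0,"dz":0,"twist":0,"fingers":-1},
  ],
)

```text
time_s: 15.38
position: [0.619, 0.0771, 0.2142]
eef_rot: [0.003, 0.716, 0.698, -0.001]
ft_force: [-1.5, -8.7, 3.9]
width: 0.0232
```

```bash
python3 -c "
from h import *
go(.618,.077,.212,-1.4)
snap('wrist','w6');snap('side','d4')
a=cv2.imread('pics/w6.png')[80:320,220:420];b=cv2.imread('pics/d4.png')[205:265,290:365]
a=cv2.resize(a,(400,480));b=cv2.resize(b,(400,320),interpolation=cv2.INTER_CUBIC)
c=np.zeros((480,800,3),np.uint8);c[:,:400]=a;c[:320,400:]=b;cv2.imwrite('pics/c6.png',c)
# slide front edge, shut vs now (slide end at crop: w4 rows 187)
z=load('w4');print(atz(z,317,187,.184))"
```

```text
t 15.375 pos [0.619  0.0771 0.2142] yaw -1.42 tilt [ 0.0023 -0.0057] F [-1.5 -8.7  3.9] w 0.0232
d [-0.0002 -0.0034  0.0072] twist -0.001
[0.61702724 0.05946492 0.184     ]
```

View pics/c6.png

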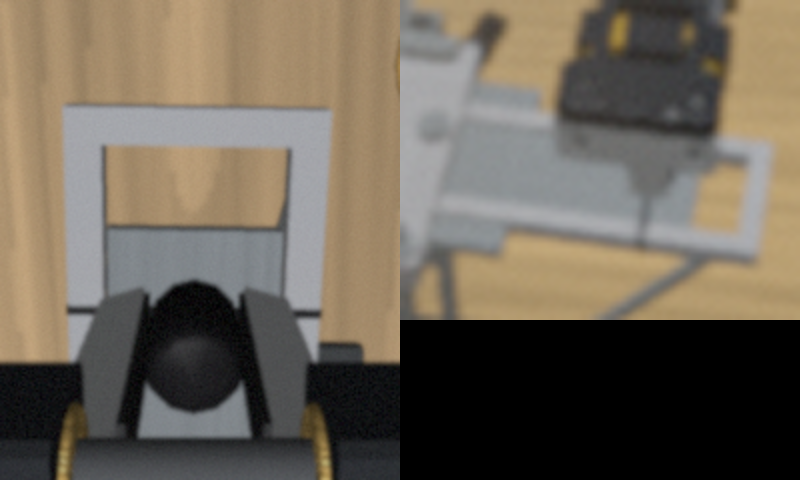

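```bash
python3 -c "
from h import *
z=load('w6')
print(atz(z,317,193.5,.184),(atz(z,255,235.5,.186)+atz(z,378,236,.186))/2)
snap('scene','s1')
for n in('d0','d4','s0','s1'):
  im=load(n)['im'].astype(int);m=(im[...,1]-im[...,0]>12)&(im[...,1]-im[...,2]>0)
  k,_,st,ce=cv2.connectedComponentsWithStats(m.astype(np.uint8));print(n,[(*ce[i].round(),st[i,4]) for i in range(1,k) if st[i,4]>4])
a=cv2.imread('pics/d4.png')[150:270,180:300];b=cv2.imread('pics/s1.png')[150:290,240:380]
c=np.hstack([cv2.resize(a,(400,400),interpolation=cv2.INTER_CUBIC),cv2.resize(b,(400,400),interpolation=cv2.INTER_CUBIC)]);cv2.imwrite('pics/c7.png',c)"
```

```text
[0.6183779 0.0996394 0.184    ] [0.6175144  0.07604418 0.186     ]
d0 [(np.float64(406.0), np.float64(211.0), np.int32(136)), (np.float64(273.0), np.float64(228.0), np.int32(9))]
d4 [(np.float64(406.0), np.float64(211.0), np.int32(137))]
s0 [(np.float64(383.0), np.float64(213.0), np.int32(70)), (np.float64(285.0), np.float64(218.0), np.int32(5))]
s1 [(np.float64(383.0), np.float64(213.0), np.int32(70)), (np.float64(296.0), np.float64(243.0), np.int32(8)), (np.float64(285.0), np.float64(244.0), np.int32(5)), (np.float64(291.0), np.float64(245.0), np.int32(9))]
```

View pics/c7.png

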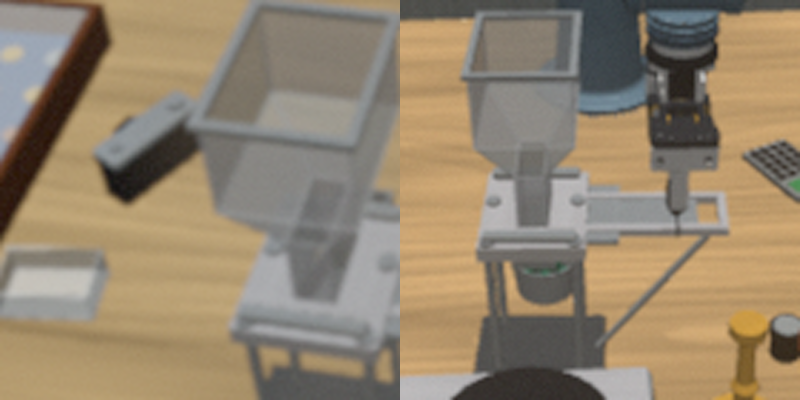

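The scene view shows the throat empty and green marbles in the cup under the spout (525–565, 265). No stray marbles show on the table. The slide's end is 23.6 mm past the mark, which is exactly the line on the mark.

```bash
python3 -c "
from h import *
go(.618,.077,.212,-1.4); print(ticket.sign_off())"
```

```text
t 15.525 pos [0.619  0.077  0.2141] yaw -1.43 tilt [ 0.0023 -0.0057] F [ 0.4 -9.9  4.9] w 0.0232
d [-0.0002 -0.0033  0.0071] twist -0.001
the job is handed in; nothing more can be done
None
```

The cup is standing under the spout, and the gripper is still holding the slide at the mark. I handed the job in at 15.5 s; the hand-in gave no verdict.

- **Cup:** I placed it by its handle with the slide still shut. My last measurement put its axis within about 5 mm of the spout's. I took that before the marbles ran and didn't re-measure it afterwards.
- **Slide:** I pulled it with a 60 N grip. The first pull came up about 2.5 mm short because the arm gave slightly, so I nudged it out. The line then met the rail marks in both views, with about 9.9 N of spring pull at the hand.
- **Marbles:** The throat is empty, there are green marbles in the cup, and no strays show on the table. The dispenser partly hides the cup, so I could not count all six.
- **Other things on the stall:** I saw none moved in the pictures, but I didn't measure them at the end.

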